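# Read the orange bin's barcode with the contact wand

## Robot

A 6-joint arm with a two-finger parallel gripper is mounted at the origin on the work surface. World frame = base frame: x ahead of the robot, y to its left, z up, the work surface at z = 0. Lengths are in mm, angles in rad, forces in N, time in s.
With the tool pointing down it reaches from about 300 to 750 mm from the base axis. Payload 8.5 kg.
Tool frame: the origin (TCP) lies midway between the tips of the shut fingers; the grasp point (between the pads) lies 19 mm behind it (bot.grip_point_offset is the distance from the TCP to the grasp point, in mm); z points along the fingers, y is the line along which they close (so a half turn about z gives the same grasp; the last joint's range is limited). The gripper opens to 85 mm and grips with 20 to 120 N. Pads are 22 mm wide; open, the fingers measure 114 mm over their backs; the gripper's body (76 mm by 85 mm) begins 54 mm behind the grasp point. The pads swing forward as they close: fully open they stand 13 mm farther back than shut.
Start: joints at [1.135, 0.381, 1.297, -0, 1.464, -0.215], TCP at [120.448, 536.631, 231.322] pointing down, gripper open.
Joint ranges: [-3.11, 3.11], [-0.89, 2.33], [0.22, 2.48], [-1.42, 4.56], [0.17, 2.85], [-2.88, 2.88]. Speed limits (rad/s): [2.39, 2.39, 3.14, 3.14, 3.14, 3.14].

## Interface

Orientations are given as a rotation vector (axis times angle).
In Python, from workcell import bot gives the robot as it stands. The module is installed in compiled form; this text tells all that it offers.
- The arm moves only by the tool play_rows, never from a script. Its arguments are lists of equal length, an entry for each row: "delta_pos": the shift along the world's x, y, z in units of 30 mm (1.0 is 30 mm), a list of three; "turn": the turn, a rotation vector about the world's x, y, z in units of 6 degrees (1.0 is 6 degrees), a list of three. A call has 1 to 8 rows; each row shifts and turns the commanded pose from where the row before left it; what a row does not reach is not made up. A row lasts 1/8 s, in which the tool goes at most 62.5 mm and 10.7 degrees, less where a joint would pass 70% of its speed; a pose out of reach is approached as far as the arm can. A call is refused whole if a number of a shift passes 1 or a number of a turn 1, either way. A call with a gripper value outside its range is refused whole. "grip" is the finger opening in mm, from 0 to 85.4, set as the call begins (left out, the last holds). The fingers move at their own pace and stop on an object; the grip force is fixed at half the most. Time passes only in rows, so rows that do not move let the fingers close. It gives the time, the measured TCP pose, the force, the opening and the grip force at its end, in the units of the state.
- bot.read_state(): the state, without advancing time (a new reading comes with each control period).
- bot.read_camera(name): name is "side" or "top" or "wrist"; returns the picture (480x640x3 uint8, red, green, blue); there is no depth.
- bot.get_calibration(name): a dict with "camera_matrix" (3x3 intrinsics, pixels), "T" (4x4, takes a point from camera to world coordinates); the wrist camera has in their place "hand_eye" (4x4, takes a point from camera to tool coordinates, whose origin is the TCP and whose axes are the flange's). Camera axes: x right, y up, looking along -z (the intrinsics and any distortion apply to the point x, -y, -z); pixel columns grow to the right and rows downward; lengths in mm; the calibration is good to about 2 mm. A picture is of the moment at which its call begins: read the wrist's pose just before it. get_calibration takes no time and is no camera call.
- bot.job_done(): hands the job in; it is judged then, once.
Trained networks look in the newest picture that a camera, given by its name, has taken for a name from the list of things; names that differ only in an ending like _2 or _b are one class to them, and where a whole thing is asked for, a point or a joint stands for the part that bears it (a point fixed in the world has none). Each returns a list of dicts, best first, with "conf" (0 to 1); they miss things now and then, are a little off and sometimes report something else, mostly with a low value. They report only what shows in the picture. A call takes as long as a camera call. They do not tell look-alikes from the thing itself.
- bot.regions_of(camera, label): "region" (480x640 bool, what is visible of it) and "extent" ([centre column, centre row, width, height] in pixels, round what is visible of it).
The state is a dict: "t": time; "q": joint angles; "joint_velocities": joint speeds; "effort": joint torques, N m; "position": TCP position; "ee_rot": TCP orientation; "ft_force": force on the tool from outside, world axes, zero at the start; "ft_torque": the same for the moment, N m; "finger_gap": opening from 0.0 (shut) to 1.0 (fully open); "gripper_force": force on a finger pad.
Only numpy, scipy, OpenCV 4.12 (cv2) and the standard library are available. Lean on these libraries where they do the work, as an engineer would, in place of code of your own. Each camera call takes 0.05 s, during which the arm holds its last target. There are 200 camera calls.

## Task

Take the yellow-handled barcode wand out of its blue charging cup and read the label on the orange bin (not the apple bin): hold the wand square to the sloping label, press its red sprung nose gently onto the middle of the barcode so that the nose springs part of the way in (about 4 N), and keep it perfectly still there for two seconds. Then lower the wand, nose down, back to the bottom of its cup before letting go, so that it stands upright there. Do not touch the apple bin's label with the wand, and leave the jar, the bottle and the can where they are.

Things in the scene. Friction and masses are not known exactly. Their poses are not given: they have to be found in the camera images.
- wand: Pen-type barcode reader, 169 mm, 0.13 kg, nose down in the cup, maybe leaning a little. Origin at the relaxed nose tip, +z up the wand. Red sprung nose 14 mm thick, 12 mm long, gives up to 6 mm (2 N to start, 7 N fully in); grey shaft 22 mm thick, z 12 to 95 mm; yellow square handle 26 x 26 mm (faces along x, y), z 95 to 165 mm; black cap above.
- wand_grip (a point): Point on the wand's axis at the middle of the yellow square handle, 130 mm above the nose tip; a good place to grip. The centre of mass lies about 25 mm below it.
- cup: Blue round charging cup, fixed to the table by a grey foot (diameter 72 mm, 5 mm thick) with a small green light. Outer diameter 41 mm, inner diameter 31 mm, rim 81 mm above the table. Origin at the table under the cup's axis, z up.
- cup_floor (a point): Centre of the cup's inner floor, 6 mm above the table, 75 mm below the rim.
- orange_bin: Black produce crate (fixed) 200 x 180 x 85 mm heaped with oranges, tops up to about 142 mm above the table. Origin under its centre; its front, with the label, faces its own -x.
- orange_tag: Sloping label mount in front of the orange bin. Origin at the middle of the barcode at its mean depth, 145 mm ahead of the crate's centre, 120 mm above the table; +z is the label's outward normal, 35 degrees from vertical, leaning to the crate's front; y runs across. The plate's face lies anywhere up to 7 mm above or below the origin along z: find it by touch.
- orange_strip (a point): Middle of the orange strip along the upper edge of the label, 21 mm from the label's middle, at mean depth. The label is white paper 50 (up the slope) x 60 mm with black bars, on a white plate 60 x 70 x 10 mm that is clipped into the mount at a depth differing from bin to bin.
- apple_bin: The same crate heaped with red apples. Origin under its centre; front faces its own -x.
- apple_tag: The same label mount, with a red strip, in front of the apple bin: the wrong label.
- jar: Amber glass jar with steel lid, diameter 68 mm, 105 mm high, loose; bystander. Origin under its centre.
- bottle: Green glass bottle with black cap, diameter 52 mm, 140 mm high, loose; bystander. Origin under its centre.
- can: Red can, diameter 60 mm, 100 mm high, loose, standing between the bins; bystander. Origin under its centre.
Things that resemble listed ones, but are neither listed nor needed, are in the scene too. Of the things that look like the wand, the smaller one is meant.

How it is judged:
By the outcome, as a careful person would: the job done as asked, in the order asked, and still so for the second after the job is handed in, with the robot touching nothing.
It also fails if it takes over 64 s, if anything falls off the work surface, if the arm or the gripper's body presses on something with over 40 N, if the wrist force passes 120 N, or if a joint passes its speed limit or range.

## Working session

There is one attempt and no reset: what is moved stays moved. The work goes in short steps, Python scripts to look and compute and a tool call to move; the robot and the scene stay as the last step left them, time stands still between calls to the robot, and variables do not carry over. Pictures are saved under pics/ and viewed, at most 10 in all, crops included, and the job is handed in when it is done.

Besides the shell and the picture viewer there is one more tool, called after "Request:" in YAML: its name, and indented under it one key for each argument. play_rows: Moves the arm, as the interface text tells. Its arguments: {"type":"object","properties":{"delta_pos":{"type":"array"},"turn":{"type":"array"},"grip":{"type":"number"}},"required":["delta_pos","turn"]}

```bash
mkdir -p pics; cat > h.py <<'E'
import numpy as np, cv2
from scipy.spatial.transform import Rotation as R
from workcell import bot
def cam(name, st=None):
    c=bot.get_calibration(name); K=np.array(c["camera_matrix"])
    if "T" in c: T=np.array(c["T"])
    else:
        st=st or bot.read_state(); W=np.eye(4); W[:3,:3]=R.from_rotvec(st["ee_rot"]).as_matrix(); W[:3,3]=st["position"]
        T=W@np.array(c["hand_eye"])
    return K,T
def ray(KT,u,v):
    K,T=KT; d=np.linalg.inv(K)@[u,v,1]; d=T[:3,:3]@np.array([d[0],-d[1],-d[2]]); return T[:3,3],d/np.linalg.norm(d)
def proj(KT,p):
    K,T=KT; q=np.linalg.inv(T)@np.append(p,1); q=K@[q[0],-q[1],-q[2]]; return q[:2]/q[2]
def meet(rays):
    A=np.zeros((3,3));b=np.zeros(3)
    for o,d in rays:
        P=np.eye(3)-np.outer(d,d);A+=P;b+=P@o
    x=np.linalg.solve(A,b); return x,[np.linalg.norm((np.eye(3)-np.outer(d,d))@(x-o)) for o,d in rays]
def onz(KT,u,v,z):
    o,d=ray(KT,u,v); return o+d*(z-o[2])/d[2]
def shot(name,fn=None):
    st=bot.read_state(); im=bot.read_camera(name)
    if fn: cv2.imwrite("pics/"+fn,cv2.cvtColor(im,cv2.COLOR_RGB2BGR))
    return im,cam(name,st)
E
python3 - <<'E'
from h import *
print({k:(np.round(v,3) if not isinstance(v,str) else v) for k,v in bot.read_state().items()})
for n in ["side","top"]:
    im,KT=shot(n,n+"0.png"); print(n,{k:np.round(v,2).tolist() for k,v in bot.get_calibration(n).items()})
    for l in ["wand","cup","orange_tag","apple_tag","orange_strip","orange_bin","apple_bin","jar","bottle","can"]:
        print(n,l,[(round(float(r["conf"]),2),np.round(r["extent"]).astype(int).tolist()) for r in bot.regions_of(n,l)][:3])
E
```

```text
{'t': np.float64(0.0), 'q': array([ 1.135,  0.381,  1.298,  0.   ,  1.464, -0.215]), 'joint_velocities': array([-0.001,  0.   , -0.   ,  0.   ,  0.001,  0.001]), 'effort': array([-0.0000e+00, -4.4848e+01, -2.3127e+01, -0.0000e+00,  5.0000e-03,
       -0.0000e+00]), 'position': array([120.317, 536.38 , 230.733]), 'ee_rot': array([-3.460e-01, -3.122e+00,  2.000e-03]), 'ft_force': array([ 0.3  ,  0.39 , -0.909]), 'ft_torque': array([ 0.04 , -0.02 ,  0.031]), 'gripper_force': np.float64(0.0), 'finger_gap': np.float64(0.999)}
side {'camera_matrix': [[547.08, 0.0, 309.51], [0.0, 547.08, 236.64], [0.0, 0.0, 1.0]], 'T': [[0.94, 0.22, -0.25, 330.6], [-0.33, 0.63, -0.7, -713.04], [0.0, 0.74, 0.67, 812.21], [0.0, 0.0, 0.0, 1.0]]}
side wand [(0.88, [292, 223, 25, 95]), (0.72, [240, 243, 19, 49])]
side cup [(0.76, [242, 277, 38, 48])]
side orange_tag [(0.93, [245, 180, 35, 44])]
side apple_tag [(0.67, [248, 180, 34, 45]), (0.6, [338, 336, 52, 62])]
side orange_strip [(0.9, [245, 180, 36, 43])]
side orange_bin [(0.75, [293, 197, 132, 83]), (0.66, [375, 243, 31, 54])]
side apple_bin [(0.69, [401, 3
[... 209 characters left out ...]
0, 1.0]], 'T': [[0.1, 0.97, -0.2, 399.15], [-1.0, 0.1, -0.01, -2.04], [0.01, 0.2, 0.98, 943.26], [0.0, 0.0, 0.0, 1.0]]}
top wand [(0.85, [294, 243, 22, 40]), (0.78, [297, 301, 18, 18]), (0.16, [478, 323, 44, 38])]
top cup [(0.75, [300, 305, 36, 30])]
top orange_tag [(0.97, [196, 259, 43, 43]), (0.68, [430, 266, 51, 45])]
top apple_tag [(0.86, [430, 267, 45, 40]), (0.16, [299, 304, 18, 19])]
top orange_strip [(0.68, [192, 258, 39, 38])]
top orange_bin [(0.81, [214, 214, 116, 129])]
top apple_bin [(0.62, [435, 219, 112, 132])]
top jar [(0.84, [477, 322, 47, 33])]
top bottle [(0.66, [144, 302, 40, 23]), (0.44, [301, 306, 30, 31])]
top can [(0.62, [323, 174, 31, 42]), (0.19, [193, 259, 45, 43])]
```

View pics/side0.png

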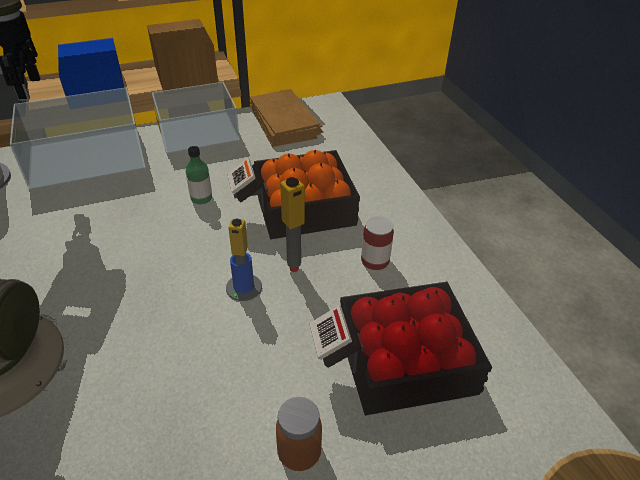

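View pics/top0.png

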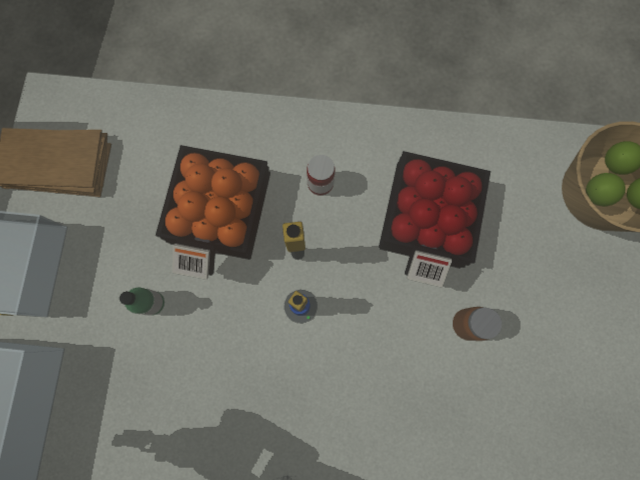

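The side view shows our smaller wand in its blue cup at (240,243), with the larger decoy standing free at (292,223). The orange label is at (245,180). In the top view the cup is at (299,303) and the orange label is at (192,260).

```bash
python3 - <<'E'
from h import *
S,T=cam("side"),cam("top")
for n,s,t in [("wand",(240,242),(297,301)),("cap",(237,221),(298,296)),("orange_tag",(243,179),(192,261)),("bigwand",(292,185),(293,231)),("can",(377,222),(321,163)),("bottle",(194,151),(127,298)),("jar",(299,412),(487,322))]:
    x,e=meet([ray(S,*s),ray(T,*t)]); print(n,x.round(1),np.round(e,1))
print("foot",onz(S,244,287,5),onz(T,300,306,5))
c=bot.get_calibration("wrist"); print(np.round(c["hand_eye"],3).tolist(),np.round(c["camera_matrix"],1).tolist(), [k for k in c])
print(R.from_rotvec(bot.read_state()["ee_rot"]).as_matrix().round(3))
E
```

```text
wand [457.9  36.1 123.2] [1.1 1.1]
cap [459.6  33.1 177.3] [2.2 2.2]
orange_tag [515.9 248.1 107.7] [1.2 1.2]
bigwand [567.8  51.4 217.6] [0.3 0.3]
can [735.5  18.6 111. ] [4.1 4.1]
bottle [431.4 348.  136.2] [0.9 0.9]
jar [ 453.7 -324.4  112.2] [0.2 0.2]
foot [456.43507554  32.34300428   5.        ] [455.08731536  34.16560291   5.        ]
[[-0.0, 0.965, 0.261, 65.965], [1.0, 0.0, 0.0, -0.951], [0.0, 0.261, -0.965, -143.071], [0.0, 0.0, 0.0, 1.0]] [[388.4, 0.0, 313.0], [0.0, 388.4, 233.5], [0.0, 0.0, 1.0]] ['camera_matrix', 'hand_eye']
[[-0.976  0.219 -0.   ]
 [ 0.219  0.976 -0.   ]
 [ 0.    -0.    -1.   ]]
```

Request:
play_rows:
  delta_pos:
    - [0.9,-0.7,0.3]
    - [0.9,-0.7,0.3]
    - [0.9,-0.7,0.3]
    - [0.9,-0.7,0.3]
    - [0.9,-0.7,0.3]
    - [0.9,-0.7,0.3]
    - [0.9,-0.7,0.3]
    - [0.9,-0.7,0.3]
  turn:
    - [0,0,0]
    - [0,0,0]
    - [0,0,0]
    - [0,0,0]
    - [0,0,0]
    - [0,0,0]
    - [0,0,0]
    - [0,0,0]

```text
t: 2.1
position: [337.2, 367.8, 303.7]
ee_rot: [0.346, 3.122, 0.0]
ft_force: [0.2, 0.5, 0.9]
finger_gap: 0.998
gripper_force: 0.0
```

Request:
play_rows:
  delta_pos:
    - [1,-0.9,0]
    - [1,-0.9,0]
    - [1,-0.9,0]
    - [1,-0.9,0]
    - [0.5,-0.4,0]
    - [0,0,0]
    - [0,0,0]
  turn:
    - [0,0,0]
    - [0,0,0]
    - [0,0,0]
    - [0,0,0]
    - [0,0,0]
    - [0,0,0]
    - [0,0,0]

```text
t: 2.98
position: [470.6, 249.4, 303.5]
ee_rot: [-0.344, -3.122, -0.0]
ft_force: [0.3, 0.7, 0.2]
finger_gap: 1.001
gripper_force: 0.0
```

```bash
python3 - <<'E'
from h import *
im,KT=shot("wrist","w1.png"); print(bot.read_state()["t"],bot.read_state()["position"])
for l in ["orange_tag","bottle","wand"]:
    print(l,[(round(float(r["conf"]),2),np.round(r["extent"]).astype(int).tolist()) for r in bot.regions_of("wrist",l)][:3])
print(proj(KT,[516,248,110]),proj(KT,[456,33,81]))
E
```

```text
3.025 [470.57264087 249.52408189 303.51274166]
orange_tag [(0.76, [328, 258, 88, 80])]
bottle [(0.81, [412, 134, 75, 59]), (0.24, [327, 261, 90, 81])]
wand [(0.78, [62, 250, 100, 62]), (0.75, [116, 374, 104, 157]), (0.19, [43, 414, 86, 132])]
[323.39816217 254.27502597] [ 94.08906804 233.63959011]
```

View pics/w1.png

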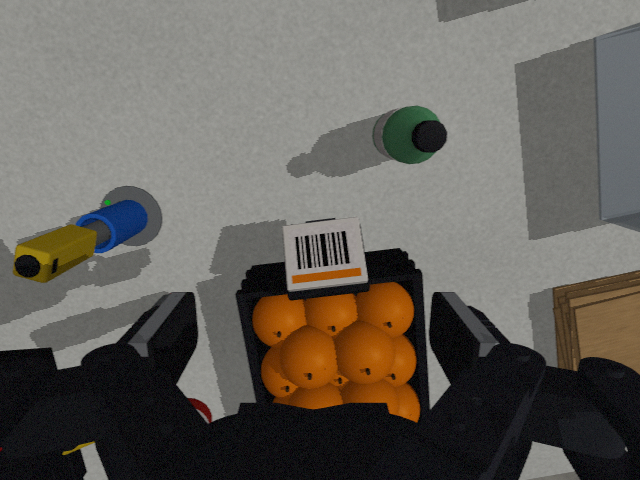

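The wrist view shows the orange label face at about (325,255), with its strip at (328,275). The wand in its cup leans to the left, its cap at (28,266) and the cup at (115,222).

Request:
play_rows:
  delta_pos:
    - [0,-0.8,0]
    - [0,-1,0]
    - [0,-1,0]
    - [0,-1,0]
    - [0,-1,0]
    - [0,-1,0]
    - [0,-0.8,0]
    - [0,0,0]
  turn:
    - [0,0,0]
    - [0,0,0]
    - [0,0,0]
    - [0,0,0]
    - [0,0,0]
    - [0,0,0]
    - [0,0,0]
    - [0,0,0]

```text
t: 4.18
position: [471.3, 50.0, 303.4]
ee_rot: [0.349, 3.122, -0.0]
ft_force: [0.0, 0.5, -0.4]
finger_gap: 1.0
gripper_force: 0.0
```

```bash
python3 - <<'E'
from h import *
im,KT=shot("wrist","w2.png"); print(bot.read_state()["t"],bot.read_state()["position"])
np.savez("w2.npz",K=KT[0],T=KT[1])
st=dict(position=[470.57,249.52,303.51],ee_rot=[-0.344,-3.122,0]); K1=cam("wrist",st); np.savez("w1.npz",K=K1[0],T=K1[1])
for l in ["orange_tag","cup","wand"]:
    print(l,[(round(float(r["conf"]),2),np.round(r["extent"]).astype(int).tolist()) for r in bot.regions_of("wrist",l)][:3])
E
```

```text
4.225 [471.31800645  50.80794733 303.42704071]
orange_tag [(0.77, [545, 211, 124, 88])]
cup [(0.69, [297, 176, 62, 65])]
wand [(0.6, [347, 329, 61, 144]), (0.59, [290, 199, 41, 55])]
```

View pics/w2.png

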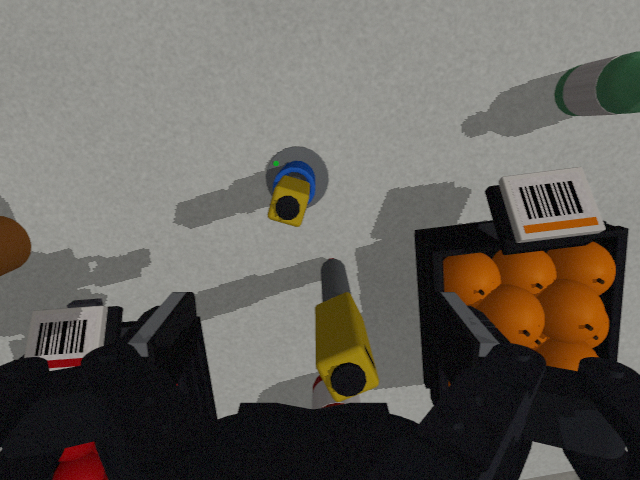

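```bash
python3 - <<'E'
import cv2,numpy as np
a=cv2.imread("pics/w1.png");b=cv2.imread("pics/w2.png")
def c(im,x,y,w,h,s): 
    r=cv2.resize(im[y:y+h,x:x+w],None,fx=s,fy=s,interpolation=cv2.INTER_CUBIC)
    for k in range(0,w,10):
        L=8 if k%50 else 16
        cv2.line(r,(k*s,0),(k*s,L),(255,0,255),1)
    for k in range(0,h,10):
        L=8 if k%50 else 16
        cv2.line(r,(0,k*s),(L,k*s),(255,0,255),1)
    return r
o=np.zeros((600,800,3),np.uint8)
def put(i,x,y): o[y:y+i.shape[0],x:x+i.shape[1]]=i
put(c(a,270,205,110,100,3),0,0); put(c(b,480,155,130,100,3),400,0)
put(c(a,0,175,180,100,2),0,310); put(c(b,250,135,100,100,2),380,310); put(c(b,255,140,70,95,3),585,310)
cv2.imwrite("pics/crop1.png",o)
E
```

```text
(no output)
```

View pics/crop1.png

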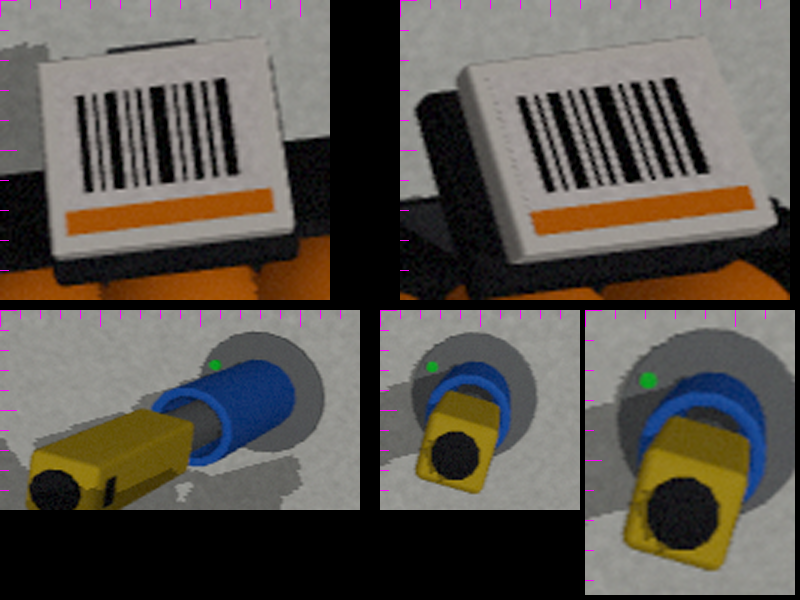

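The crop shows the label bars, the strip corners, the cup rim and the handle's top face clearly, so I can triangulate from them.

```bash
cat > meas.py <<'E'
from h import *
L=lambda f:(np.load(f)["K"],np.load(f)["T"])
A,B=L("w1.npz"),L("w2.npz")
p1=np.array([(76,96),(225,79),(240,174),(87,192),(65,213),(272,189),(274,211),(68,236)])/3+[270,205]
p2=(np.array([(518,97),(676,78),(709,173),(550,192),(531,212),(750,186),(755,208),(540,235)])-[400,0])/3+[480,155]
P=[]
for a,b in zip(p1,p2):
    x,e=meet([ray(A,*a),ray(B,*b)]); P.append(x); print(x.round(1),np.round(e[0],1))
P=np.array(P); print("bars",P[:4].mean(0),"strip",P[4:].mean(0))
c=P.mean(0); n=np.linalg.svd(P-c)[2][2]; n*=np.sign(n[2])
yd=(P[1]-P[0]+P[2]-P[3]+P[5]-P[4]+P[6]-P[7]); print("n",n,"tilt",np.degrees(np.arccos(n[2])),"azim n",np.degrees(np.arctan2(n[1],n[0])),"yaw from y",np.degrees(np.arctan2(-yd[0],yd[1])))
up=P[4:].mean(0)-P[:4].mean(0);print("up",up,np.linalg.norm(up))
for nm,a,b in [("cap",(27.5,265.5),(288,207.7)),("rim",(96.5,233),(294.3,187.3))]:
    x,e=meet([ray(A,*a),ray(B,*b)]);print(nm,x,e[0])
print("foot",onz(A,132.2,215.8,5),onz(B,297,176.5,5))
print("rim81",onz(A,96.5,233,81),onz(B,294.3,187.3,81))
h=np.array([onz(B,*(np.array(q)-[585,310])/3.+[255,140],171) for q in [(643,450),(749,477),(721,570),(626,540)]]);print(h)
e1=h[1]-h[0]+h[2]-h[3];e2=h[3]-h[0]+h[2]-h[1];print(np.degrees(np.arctan2(e1[1],e1[0])),np.degrees(np.arctan2(e2[1],e2[0])))
E
python3 meas.py
```

```text
[494.1 227.  111.4] 0.1
[498.5 271.5 111.8] 0.1
[523.3 269.7 126.9] 0.2
[518.6 225.3 128.1] 0.1
[522.2 218.  131.4] 0.0
[528.  277.7 131.5] 0.1
[533.6 276.9 134.4] 0.0
[527.7 217.8 135.7] 0.1
bars [508.65878722 248.35506443 119.56466168] strip [527.86799609 247.58969225 133.25581716]
n [-0.56069447  0.06369034  0.82556965] tilt 34.35371213614862 azim n 173.5194424593603 yaw from y -5.721225248684981
up [19.20920887 -0.76537218 13.69115547] 23.601424495536538
cap [455.87698874  34.11751197 173.89255318] 0.263272567734916
rim [455.75601832  34.35208031  79.15085308] 0.27807405360692306
foot [455.60314646  36.20157097   5.        ] [454.04139076  34.28283793   5.        ]
rim81 [455.7852646   35.48150988  81.        ] [455.23033726  34.50081764  81.        ]
[[439.71880259  27.92717315 171.        ]
 [451.57504989  51.01142883 171.        ]
 [472.3780882   39.24760079 171.        ]
 [460.00729122  18.52848006 171.        ]]
61.05362281980352 -27.248891462398657
```

Request:
play_rows:
  delta_pos:
    - [-0.2,-0.2,-0.6]
    - [-0.2,-0.2,-1]
    - [-0.12,-0.14,-0.9]
    - [0,0,0]
    - [0,0,0]
  turn:
    - [0,0,-0.9]
    - [0,0,-0.9]
    - [0,0,-0.9]
    - [0,0,0]
    - [0,0,0]

```text
t: 5.0
position: [456.5, 34.9, 229.4]
ee_rot: [0.778, 3.042, 0.0]
ft_force: [0.4, -0.7, -0.4]
finger_gap: 0.997
gripper_force: 0.0
```

```bash
python3 - <<'E'
from h import *
s=bot.read_state(); M=R.from_rotvec(s["ee_rot"]).as_matrix(); print(s["position"],M.round(3), np.degrees(np.arctan2(M[1,1],M[0,1])))
im,KT=shot("wrist"); print(proj(KT,[455.7,34.5,175]),bot.grip_point_offset)
hsv=cv2.cvtColor(im,cv2.COLOR_RGB2HSV); 
u,v=proj(KT,[455.7,34.5,171]).astype(int); cv2.imwrite("pics/c2.png",cv2.resize(im[max(v-110,0):v+90,u-110:u+110,::-1],None,fx=2.5,fy=2.5)); print(u,v)
E
```

```text
[456.46590109  34.86917574 229.40053322] [[-0.877  0.48   0.002]
 [ 0.48   0.877 -0.   ]
 [-0.002  0.001 -1.   ]] 61.29465873748828
[313.46452644 254.65995316] 18.700000000000003
313 252
```

View pics/c2.png

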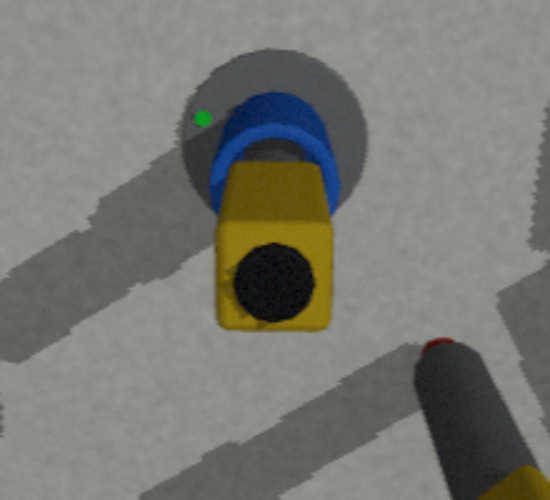

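The handle sits square to the gripper and the cap is centred where predicted, so I'll descend and grasp.

Request:
play_rows:
  delta_pos:
    - [0,0,-0.9]
    - [0,0,-1]
    - [0,0,-1]
    - [0,0,-0.6]
    - [0,0,-0.25]
    - [0,0,0]
    - [0,0,0]
  turn:
    - [0,0,0]
    - [0,0,0]
    - [0,0,0]
    - [0,0,0]
    - [0,0,0]
    - [0,0,0]
    - [0,0,0]

```text
t: 5.92
position: [456.4, 34.4, 116.7]
ee_rot: [0.782, 3.041, 0.0]
ft_force: [0.3, -0.6, -0.9]
finger_gap: 0.997
gripper_force: 0.0
```

Request:
play_rows:
  delta_pos:
    - [0,0,0]
    - [0,0,0]
    - [0,0,0]
    - [0,0,0]
    - [0,0,0]
    - [0,0,0]
    - [0,0,0]
    - [0,0,0]
  turn:
    - [0,0,0]
    - [0,0,0]
    - [0,0,0]
    - [0,0,0]
    - [0,0,0]
    - [0,0,0]
    - [0,0,0]
    - [0,0,0]
  grip: 10

```text
t: 6.92
position: [455.9, 34.4, 115.8]
ee_rot: [0.783, 3.042, 0.0]
ft_force: [-0.1, -0.1, 1.7]
finger_gap: 0.295
gripper_force: 62.7
```

Request:
play_rows:
  delta_pos:
    - [0,0,0.4]
    - [0,0,0.7]
    - [0,0,0.7]
    - [0,0,0.7]
    - [0,0,0.7]
    - [0,0,0.4]
    - [0,0,0]
    - [0,0,0]
  turn:
    - [0,0,0]
    - [0,0,0]
    - [0,0,0]
    - [0,0,0]
    - [0,0,0]
    - [0,0,0]
    - [0,0,0]
    - [0,0,0]

```text
t: 7.92
position: [455.5, 34.5, 223.1]
ee_rot: [-0.782, -3.041, 0.0]
ft_force: [0.4, -0.2, -0.8]
finger_gap: 0.297
gripper_force: 62.6
```

```bash
python3 - <<'E'
from h import *
s=bot.read_state(); M=R.from_rotvec(s["ee_rot"]).as_matrix(); print(s["t"],s["position"],M.round(3),s["ft_force"])
im,KT=shot("side"); x=np.array(s["position"])-[0,0,110]; u,v=proj(KT,x).astype(int); print(u,v)
a=cv2.resize(im[v-100:v+50,u-60:u+60,::-1],None,fx=3.3,fy=3.3)
im,KT=shot("top");u,v=proj(KT,x).astype(int);print(u,v); b=cv2.resize(im[v-75:v+75,u-60:u+60,::-1],None,fx=3.3,fy=3.3)
cv2.imwrite("pics/c3.png",np.hstack([a,b]))
E
```

```text
7.925 [455.46680946  34.47116494 223.14502893] [[-0.876  0.483 -0.001]
 [ 0.483  0.876  0.   ]
 [ 0.001 -0.    -1.   ]] [ 0.44958144 -0.21085678 -0.84921585]
238 246
298 302
```

View pics/c3.png

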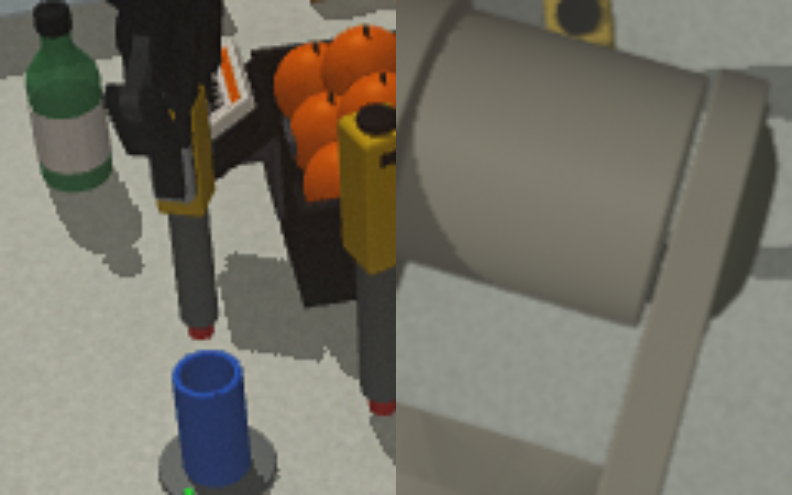

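Request:
play_rows:
  delta_pos:
    - [-0.07,0.5,0.3]
    - [-0.07,1,0.4]
    - [-0.07,1,0]
    - [-0.07,1,0]
    - [-0.07,1,0]
    - [-0.07,1,0]
    - [-0.07,1,0]
    - [-0.07,0.88,0]
  turn:
    - [-0.1,-0.97,0]
    - [-0.1,-0.97,0]
    - [-0.1,-0.97,0]
    - [-0.1,-0.97,0]
    - [-0.1,-0.97,0]
    - [-0.1,-0.97,0]
    - [0,0,0]
    - [0,0,0]

```text
t: 9.02
position: [438.4, 256.9, 244.1]
ee_rot: [0.63, 2.455, 0.118]
ft_force: [0.7, -0.4, -1.2]
finger_gap: 0.296
gripper_force: 62.6
```

Request:
play_rows:
  delta_pos:
    - [0,0,0]
    - [0,0,0]
    - [0,0,0]
  turn:
    - [0,0,0]
    - [0,0,0]
    - [0,0,0]

```text
t: 9.4
position: [439.1, 255.1, 244.7]
ee_rot: [0.632, 2.453, 0.118]
ft_force: [0.2, -0.2, -0.9]
finger_gap: 0.3
gripper_force: 62.6
```

```bash
cat > st.py <<'E'
from h import *
s=bot.read_state(); M=R.from_rotvec(s["ee_rot"]).as_matrix()
n=np.array([-0.570,0.060,0.819]);p=np.array(s["position"]);Lc=np.array([509.9,248.3,120.5]);up=np.array([0.815,-0.086,0.574])
d=p-110*M[:,2]*-1-Lc if False else p+110*M[:,2]-Lc
print("t",s["t"],"pos",p.round(1),"toolz",M[:,2].round(3),"angle err deg",np.degrees(np.arccos(-M[:,2]@n)).round(2))
print("nose off: normal",(d@n).round(2),"up",(d@up).round(2),"y",(d@np.cross(n,up)).round(2),"F",np.round(s["ft_force"],2),"Fn",(np.array(s["ft_force"])@n).round(2))
E
python3 st.py
```

```text
t 9.4 pos [439.1 255.1 244.7] toolz [ 0.572 -0.06  -0.818] angle err deg 1.56
nose off: normal 32.52 up 13.11 y -0.59 F [ 0.19 -0.2  -0.94] Fn -0.89
```

Request:
play_rows:
  delta_pos:
    - [0,0.02,-0.25]
    - [0,0,-0.25]
    - [0,0,-0.25]
    - [0,0,0]
    - [0,0,0]
  turn:
    - [0,0,0]
    - [0,0,0]
    - [0,0,0]
    - [0,0,0]
    - [0,0,0]

```text
t: 10.02
position: [439.1, 256.5, 222.4]
ee_rot: [0.631, 2.453, 0.119]
ft_force: [-0.2, 0.1, -1.3]
finger_gap: 0.297
gripper_force: 62.6
```

```bash
python3 st.py; python3 - <<'E'
from h import *
s=bot.read_state(); M=R.from_rotvec(s["ee_rot"]).as_matrix(); p=np.array(s["position"]);x=p+110*M[:,2];out=[]
for n in ["side","wrist"]:
    im,KT=shot(n); im=im[:,:,::-1].copy()
    u,v=proj(KT,x); print(n,u,v,proj(KT,[508.7,248.4,119.6]),proj(KT,p-19*M[:,2]))
    u,v=int(u),int(v); h=40 if n=="side" else 60; s=400//(2*h)
    c=im[max(v-h,0):v+h,u-h:u+h]; print(u-h,v-h,s); out.append(cv2.resize(cv2.copyMakeBorder(c,0,2*h-c.shape[0],0,2*h-c.shape[1],0),(400,400)))
cv2.imwrite("pics/c4.png",np.hstack(out))
E
```

```text
t 10.025 pos [439.1 256.5 222.4] toolz [ 0.572 -0.059 -0.818] angle err deg 1.57
nose off: normal 14.34 up 0.34 y 0.88 F [-0.23  0.08 -1.35] Fn -0.97
side 235.05382615020142 170.49440373962977 [238.74470454 175.22322957] [193.24127615 131.72139006]
195 130 5
wrist 314.1484505261751 228.96247903092845 [311.86386635 222.02023754] [315.213674   320.38850642]
254 168 3
```

View pics/c4.png

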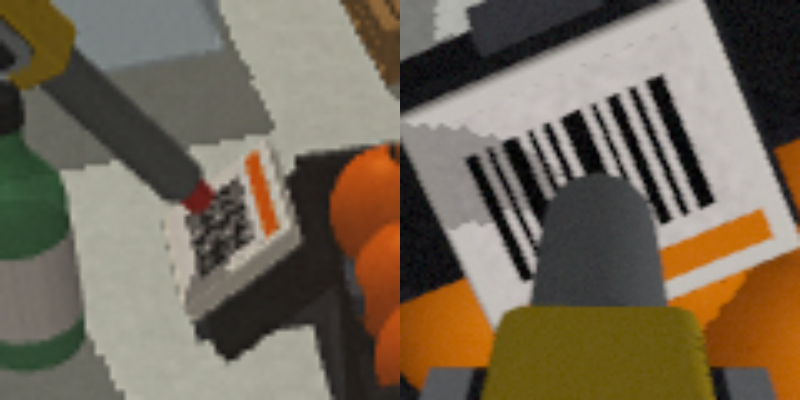

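Request:
play_rows:
  delta_pos:
    - [0.057,-0.012,-0.082]
    - [0.057,-0.012,-0.082]
    - [0.057,-0.012,-0.082]
    - [0,0,0]
    - [0,0,0]
  turn:
    - [0,0,0]
    - [0,0,0]
    - [0,0,0]
    - [0,0,0]
    - [0,0,0]

```text
t: 10.75
position: [444.2, 255.3, 215.0]
ee_rot: [0.631, 2.453, 0.119]
ft_force: [0.2, 0.1, -1.6]
finger_gap: 0.295
gripper_force: 62.6
```

Request:
play_rows:
  delta_pos:
    - [0.019,-0.002,-0.027]
    - [0,0,0]
    - [0,0,0]
  turn:
    - [0,0,0]
    - [0,0,0]
    - [0,0,0]

```text
t: 11.12
position: [444.7, 255.3, 214.2]
ee_rot: [0.631, 2.453, 0.119]
ft_force: [1.0, 0.2, -1.8]
finger_gap: 0.295
gripper_force: 62.6
```

Request:
play_rows:
  delta_pos:
    - [0.019,-0.002,-0.027]
    - [0,0,0]
    - [0,0,0]
  turn:
    - [0,0,0]
    - [0,0,0]
    - [0,0,0]

```text
t: 11.5
position: [445.3, 255.2, 213.3]
ee_rot: [0.631, 2.453, 0.119]
ft_force: [-0.8, -0.5, -1.2]
finger_gap: 0.297
gripper_force: 62.6
```

Request:
play_rows:
  delta_pos:
    - [0.019,-0.002,-0.027]
    - [0,0,0]
    - [0,0,0]
  turn:
    - [0,0,0]
    - [0,0,0]
    - [0,0,0]

```text
t: 11.88
position: [445.9, 255.2, 212.5]
ee_rot: [0.631, 2.453, 0.119]
ft_force: [0.4, 0.3, -1.7]
finger_gap: 0.292
gripper_force: 62.6
```

Request:
play_rows:
  delta_pos:
    - [0.019,-0.002,-0.027]
    - [0,0,0]
    - [0,0,0]
  turn:
    - [0,0,0]
    - [0,0,0]
    - [0,0,0]

```text
t: 12.25
position: [446.5, 255.1, 211.7]
ee_rot: [0.631, 2.453, 0.119]
ft_force: [0.8, 1.0, -1.7]
finger_gap: 0.295
gripper_force: 62.6
```

Request:
play_rows:
  delta_pos:
    - [0.019,-0.002,-0.027]
    - [0,0,0]
    - [0,0,0]
  turn:
    - [0,0,0]
    - [0,0,0]
    - [0,0,0]

```text
t: 12.62
position: [447.0, 255.0, 210.9]
ee_rot: [0.631, 2.453, 0.119]
ft_force: [0.5, -0.2, -1.1]
finger_gap: 0.294
gripper_force: 62.6
```

Request:
play_rows:
  delta_pos:
    - [0.019,-0.002,-0.027]
    - [0,0,0]
    - [0,0,0]
  turn:
    - [0,0,0]
    - [0,0,0]
    - [0,0,0]

```text
t: 13.0
position: [447.6, 255.0, 210.1]
ee_rot: [0.631, 2.453, 0.119]
ft_force: [0.3, -0.7, -1.0]
finger_gap: 0.297
gripper_force: 62.6
```

Request:
play_rows:
  delta_pos:
    - [0.019,-0.002,-0.027]
    - [0,0,0]
    - [0,0,0]
  turn:
    - [0,0,0]
    - [0,0,0]
    - [0,0,0]

```text
t: 13.38
position: [448.2, 254.9, 209.4]
ee_rot: [0.631, 2.453, 0.119]
ft_force: [-1.4, -0.4, 1.1]
finger_gap: 0.299
gripper_force: 62.9
```

Request:
play_rows:
  delta_pos:
    - [0.019,-0.002,-0.027]
    - [0,0,0]
    - [0,0,0]
  turn:
    - [0,0,0]
    - [0,0,0]
    - [0,0,0]

```text
t: 13.75
position: [448.8, 254.9, 208.5]
ee_rot: [0.631, 2.453, 0.119]
ft_force: [-1.5, 0.4, 1.0]
finger_gap: 0.297
gripper_force: 63.0
```

```bash
python3 st.py
```

```text
t 13.75 pos [448.8 254.9 208.5] toolz [ 0.572 -0.059 -0.818] angle err deg 1.56
nose off: normal -2.63 up 0.32 y 0.3 F [-1.48  0.36  1.03] Fn 1.71
```

Request:
play_rows:
  delta_pos:
    - [0.019,-0.002,-0.027]
    - [0,0,0]
    - [0,0,0]
  turn:
    - [0,0,0]
    - [0,0,0]
    - [0,0,0]

```text
t: 14.12
position: [449.3, 254.8, 207.7]
ee_rot: [0.631, 2.453, 0.119]
ft_force: [-2.9, -0.2, 2.6]
finger_gap: 0.294
gripper_force: 63.0
```

Request:
play_rows:
  delta_pos:
    - [0,0,0]
    - [0,0,0]
  turn:
    - [0,0,0]
    - [0,0,0]

```text
t: 14.38
position: [449.3, 254.8, 207.7]
ee_rot: [0.631, 2.453, 0.119]
ft_force: [-1.4, -0.7, 3.3]
finger_gap: 0.297
gripper_force: 63.0
```

Request:
play_rows:
  delta_pos:
    - [0,0,0]
    - [0,0,0]
  turn:
    - [0,0,0]
    - [0,0,0]

```text
t: 14.62
position: [449.3, 254.8, 207.7]
ee_rot: [0.631, 2.453, 0.119]
ft_force: [-2.3, 1.2, 2.5]
finger_gap: 0.296
gripper_force: 63.1
```

Request:
play_rows:
  delta_pos:
    - [0,0,0]
    - [0,0,0]
  turn:
    - [0,0,0]
    - [0,0,0]

```text
t: 14.88
position: [449.3, 254.9, 207.7]
ee_rot: [0.631, 2.453, 0.119]
ft_force: [-3.0, 0.5, 2.1]
finger_gap: 0.297
gripper_force: 63.1
```

Request:
play_rows:
  delta_pos:
    - [-0.012,0.001,0.018]
    - [0,0,0]
    - [0,0,0]
    - [0,0,0]
  turn:
    - [0,0,0]
    - [0,0,0]
    - [0,0,0]
    - [0,0,0]

```text
t: 15.38
position: [449.0, 254.8, 208.2]
ee_rot: [0.631, 2.453, 0.119]
ft_force: [-2.3, 0.7, 2.1]
finger_gap: 0.298
gripper_force: 63.1
```

Request:
play_rows:
  delta_pos:
    - [0,0,0]
    - [0,0,0]
    - [0,0,0]
    - [0,0,0]
    - [0,0,0]
    - [0,0,0]
    - [0,0,0]
    - [0,0,0]
  turn:
    - [0,0,0]
    - [0,0,0]
    - [0,0,0]
    - [0,0,0]
    - [0,0,0]
    - [0,0,0]
    - [0,0,0]
    - [0,0,0]

```text
t: 16.38
position: [449.0, 254.9, 208.2]
ee_rot: [0.631, 2.453, 0.119]
ft_force: [-1.0, 0.9, 1.7]
finger_gap: 0.296
gripper_force: 63.1
```

Request:
play_rows:
  delta_pos:
    - [0,0,0]
    - [0,0,0]
    - [0,0,0]
    - [0,0,0]
    - [0,0,0]
    - [0,0,0]
    - [0,0,0]
    - [0,0,0]
  turn:
    - [0,0,0]
    - [0,0,0]
    - [0,0,0]
    - [0,0,0]
    - [0,0,0]
    - [0,0,0]
    - [0,0,0]
    - [0,0,0]

```text
t: 17.38
position: [449.0, 254.8, 208.2]
ee_rot: [0.631, 2.453, 0.119]
ft_force: [-1.4, 1.8, 1.7]
finger_gap: 0.293
gripper_force: 63.1
```

Request:
play_rows:
  delta_pos:
    - [0,0,0]
    - [0,0,0]
    - [0,0,0]
    - [0,0,0]
    - [0,0,0]
    - [0,0,0]
    - [0,0,0]
    - [0,0,0]
  turn:
    - [0,0,0]
    - [0,0,0]
    - [0,0,0]
    - [0,0,0]
    - [0,0,0]
    - [0,0,0]
    - [0,0,0]
    - [0,0,0]

```text
t: 18.38
position: [449.0, 254.8, 208.2]
ee_rot: [0.631, 2.453, 0.119]
ft_force: [-1.9, 0.6, 2.3]
finger_gap: 0.296
gripper_force: 63.1
```

```bash
python3 st.py
```

```text
t 18.375 pos [449.  254.8 208.2] toolz [ 0.572 -0.059 -0.818] angle err deg 1.56
nose off: normal -3.0 up 0.3 y 0.26 F [-1.93  0.63  2.28] Fn 3.0
```

Request:
play_rows:
  delta_pos:
    - [-0.08,0.008,0.11]
    - [-0.3,0.03,0.43]
    - [-0.2,0.02,0.4]
    - [0,-0.4,0.5]
  turn:
    - [0,0,0]
    - [0,0,0]
    - [0,0,0]
    - [0,0,0]

```text
t: 18.88
position: [430.8, 245.0, 252.4]
ee_rot: [0.629, 2.454, 0.12]
ft_force: [0.6, 0.5, -1.3]
finger_gap: 0.302
gripper_force: 62.6
```

Request:
play_rows:
  delta_pos:
    - [0.1,-1,0]
    - [0.1,-1,0]
    - [0.1,-1,0]
    - [0.1,-1,0]
    - [0.1,-1,0]
    - [0.1,-1,0]
    - [0.1,-0.7,0]
    - [0.1,-0.3,0]
  turn:
    - [0.1,0.97,0]
    - [0.1,0.97,0]
    - [0.1,0.97,0]
    - [0.1,0.97,0]
    - [0.1,0.97,0]
    - [0.1,0.97,0]
    - [0,0,0]
    - [0,0,0]

```text
t: 19.88
position: [455.6, 34.0, 252.0]
ee_rot: [0.783, 3.042, 0.0]
ft_force: [0.1, -0.0, -0.7]
finger_gap: 0.296
gripper_force: 62.6
```

Request:
play_rows:
  delta_pos:
    - [0,0,0]
    - [0,0,0]
  turn:
    - [0,0,0]
    - [0,0,0]

```text
t: 20.12
position: [455.2, 35.4, 251.6]
ee_rot: [0.781, 3.043, 0.0]
ft_force: [0.2, -0.1, -2.2]
finger_gap: 0.295
gripper_force: 62.6
```

```bash
python3 st.py|head -1; python3 -c "
from h import *
s=bot.read_state();print(R.from_rotvec(s['ee_rot']).as_matrix().round(4), (np.array([455.8,34.4,116.5])-s['position'])/30, s['ft_force'])"
```

```text
t 20.125 pos [455.2  35.4 251.6] toolz [ 0.  0. -1.] angle err deg 35.0
[[-8.764e-01  4.816e-01  3.000e-04]
 [ 4.816e-01  8.764e-01  2.000e-04]
 [-2.000e-04  3.000e-04 -1.000e+00]] [ 0.01933879 -0.03307975 -4.50498907] [ 0.22031182 -0.13626107 -2.18530937]
```

Request:
play_rows:
  delta_pos:
    - [0.015,-0.025,-0.5]
    - [0,0,-0.5]
    - [0,0,-0.3]
    - [0,0,-0.3]
    - [0,0,0]
    - [0,0,0]
  turn:
    - [0,0,0]
    - [0,0,0]
    - [0,0,0]
    - [0,0,0]
    - [0,0,0]
    - [0,0,0]

```text
t: 20.88
position: [456.2, 33.8, 203.8]
ee_rot: [0.782, 3.042, 0.0]
ft_force: [0.4, 0.9, -1.1]
finger_gap: 0.298
gripper_force: 62.6
```

```bash
python3 - <<'E'
from h import *
s=bot.read_state();print(s["t"],s["position"],s["ft_force"])
im,KT=shot("side"); x=np.array(s["position"])-[0,0,110]; u,v=proj(KT,x).astype(int); print(u,v)
cv2.imwrite("pics/c5.png",cv2.resize(im[v-60:v+60,u-50:u+50,::-1],None,fx=5,fy=5))
E
```

```text
20.875 [456.20414638  33.84931134 203.7790238 ] [ 0.38235073  0.88039795 -1.1359067 ]
240 254
```

View pics/c5.png

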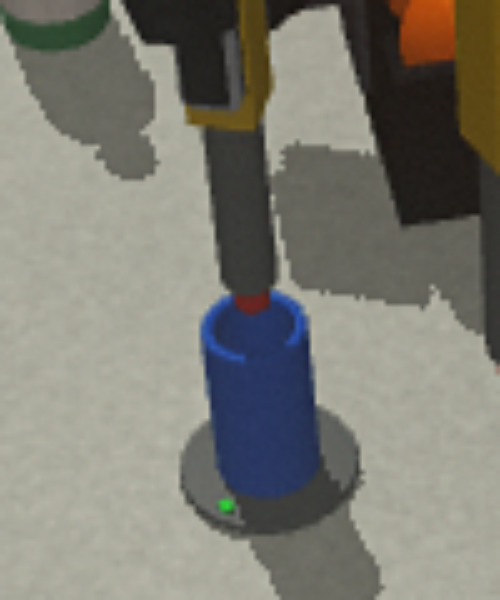

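The nose is over the cup mouth and the wand is upright, so I'll lower it.

Request:
play_rows:
  delta_pos:
    - [-0.01,0.02,-0.4]
    - [0,0,-0.4]
    - [0,0,-0.4]
    - [0,0,0]
  turn:
    - [0,0,0]
    - [0,0,0]
    - [0,0,0]
    - [0,0,0]

```text
t: 21.42
position: [455.2, 34.5, 166.3]
ee_rot: [-0.782, -3.04, 0.0]
ft_force: [0.2, 0.5, -0.9]
finger_gap: 0.296
gripper_force: 62.6
```

Request:
play_rows:
  delta_pos:
    - [0,0,-0.4]
    - [0,0,-0.4]
    - [0,0,-0.4]
    - [0,0,-0.3]
    - [0,0,0]
    - [0,0,0]
  turn:
    - [0,0,0]
    - [0,0,0]
    - [0,0,0]
    - [0,0,0]
    - [0,0,0]
    - [0,0,0]

```text
t: 22.18
position: [455.9, 34.4, 122.6]
ee_rot: [0.782, 3.042, 0.0]
ft_force: [-0.2, 0.5, -0.6]
finger_gap: 0.295
gripper_force: 62.6
```

Request:
play_rows:
  delta_pos:
    - [0,0,-0.1]
    - [0,0,-0.06]
    - [0,0,0]
    - [0,0,0]
  turn:
    - [0,0,0]
    - [0,0,0]
    - [0,0,0]
    - [0,0,0]

```text
t: 22.68
position: [455.7, 34.4, 117.6]
ee_rot: [0.783, 3.042, -0.0]
ft_force: [-0.9, -0.7, -1.8]
finger_gap: 0.296
gripper_force: 62.6
```

Request:
play_rows:
  delta_pos:
    - [0,0,-0.035]
    - [0,0,0]
    - [0,0,0]
  turn:
    - [0,0,0]
    - [0,0,0]
    - [0,0,0]

```text
t: 23.05
position: [455.7, 34.4, 116.6]
ee_rot: [0.783, 3.042, -0.0]
ft_force: [-0.2, -0.3, -1.8]
finger_gap: 0.293
gripper_force: 62.6
```

Request:
play_rows:
  delta_pos:
    - [0,0,-0.03]
    - [0,0,0]
    - [0,0,0]
  turn:
    - [0,0,0]
    - [0,0,0]
    - [0,0,0]

```text
t: 23.42
position: [455.8, 34.4, 115.8]
ee_rot: [0.783, 3.042, -0.0]
ft_force: [-0.7, 0.4, 0.8]
finger_gap: 0.3
gripper_force: 62.6
```

Request:
play_rows:
  delta_pos:
    - [0,0,0]
    - [0,0,0]
    - [0,0,0]
    - [0,0,0]
    - [0,0,0]
    - [0,0,0]
    - [0,0,0]
  turn:
    - [0,0,0]
    - [0,0,0]
    - [0,0,0]
    - [0,0,0]
    - [0,0,0]
    - [0,0,0]
    - [0,0,0]
  grip: 85

```text
t: 24.3
position: [455.7, 34.4, 115.6]
ee_rot: [-0.783, -3.043, 0.0]
ft_force: [-0.0, -0.2, -0.1]
finger_gap: 0.996
gripper_force: 0.0
```

Request:
play_rows:
  delta_pos:
    - [0,0,0.4]
    - [0,0,0.7]
    - [0,0,0.9]
    - [0,0,0.9]
    - [0,0,0.9]
    - [0,0,0.6]
    - [0,0,0]
    - [0,0,0]
  turn:
    - [0,0,0]
    - [0,0,0]
    - [0,0,0]
    - [0,0,0]
    - [0,0,0]
    - [0,0,0]
    - [0,0,0]
    - [0,0,0]

```text
t: 25.3
position: [455.3, 34.5, 247.2]
ee_rot: [-0.782, -3.042, 0.0]
ft_force: [0.5, 0.3, -0.2]
finger_gap: 0.997
gripper_force: 0.0
```

```bash
python3 - <<'E'
from h import *
im,KT=shot("wrist"); print(bot.read_state()["t"]); print(proj(KT,[455.7,34.5,171]))
a=im[150:330,215:415,::-1]
im,_=shot("side"); b=im[170:350,160:360,::-1]
cv2.imwrite("pics/c6.png",cv2.resize(np.hstack([a,b]),None,fx=2,fy=2))
E
```

```text
25.35
[315.00121647 244.61388357]
```

View pics/c6.png

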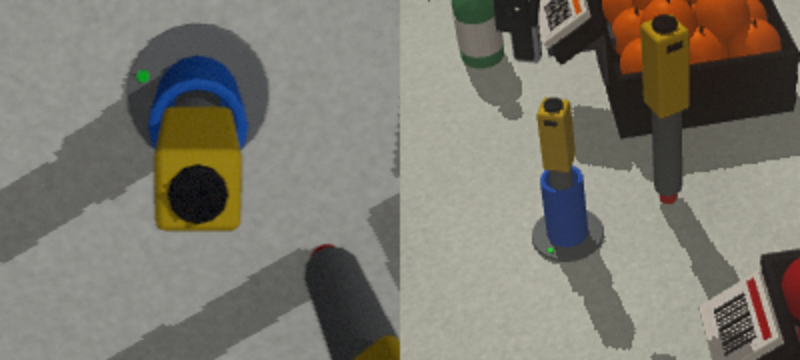

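The wand stands upright in its cup, the gripper is clear of it, and nothing else has moved.

```bash
python3 -c "
from workcell import bot
print(bot.job_done())"
```

```text
the job is handed in; nothing more can be done
None
```

Job handed in: the wand was held square on the middle of the orange bin's barcode at about 4 N (estimated from noisy force readings) for 3 seconds, then lowered to the bottom of its cup and left standing upright there.

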